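Sort the heated vials by tag and hold up the loaded carrier

TASK

Take the two tagged vials out of the block heater: put the red-tagged one fully down in a free nest of the red reject rack and the green-tagged one fully down in a free nest of the green carrier, and leave the untagged one heating. Then lift the loaded carrier by its handle straight up, at least 10 cm off the bench and clear of everything, and finish while still holding it there in the air, level and steady with its vials seated, so that I can take it from you. Keep the vials and the carrier upright throughout, do not drop a vial, and do not disturb the other vials or the things standing about.

Things in the scene. Friction and masses are not known exactly. Their poses are not given: they have to be found in the camera images.
- heater: dry block heater, fixed to the bench, cream housing 235 mm deep (x) by 210 mm wide (y), 90 mm high, sloped dark control panel on its -x side. Origin: on the bench under the centre of its aluminium block (124 x 166 mm, top 90 mm above the bench, with 6 wells of 32 mm diameter, 35 mm deep, at x = -28 and +28 mm, y = -50, 0 and +50 mm). Three of the wells hold vials, whose tops stand 45 mm above the block; lift them straight up.
- vial_green: glass sample vial, 28 mm diameter, 80 mm tall, about 50 g: amber glass up to 56 mm, then a 26 mm diameter white cap from 60 to 80 mm, it is gripped well with the middle of the fingers about 60 mm above its underside. Origin: centre of its underside; z runs up to its cap. A GREEN tag: green disc on top of the cap and green band around it. Starts in one of the heater's wells.
- vial_red: glass sample vial, 28 mm diameter, 80 mm tall, about 50 g: amber glass up to 56 mm, then a 26 mm diameter white cap from 60 to 80 mm, it is gripped well with the middle of the fingers about 60 mm above its underside. Origin: centre of its underside; z runs up to its cap. A RED tag: red disc on top of the cap and red band around it. Starts in one of the heater's wells.
- vial_plain: glass sample vial, 28 mm diameter, 80 mm tall, about 50 g: amber glass up to 56 mm, then a 26 mm diameter white cap from 60 to 80 mm, it is gripped well with the middle of the fingers about 60 mm above its underside. Origin: centre of its underside; z runs up to its cap. No tag, all-white cap. Starts in one of the heater's wells and stays there.
- carrier: green plastic vial carrier standing loose on the bench, about 300 g: a block 112 mm (x) by 190 mm (y) by 34 mm high with four round nests, and across its middle a hoop handle: two thin steel posts at x = -44 and +44 mm carrying a black grip bar that runs along the carrier's x. Origin: centre of its underside, z up.
- handle (a point): centre of the carrier's grip bar, 125 mm above the carrier's underside. The bar is 104 mm long (along x), 16 mm wide (along y), 20 mm tall; its axes are the carrier's. Grip it across its 16 mm width, here at its middle.
- reject_rack: red plastic reject rack fixed to the bench, 68 mm (x) by 166 mm (y) by 34 mm high, three round nests in a row along its y. Origin: centre of its underside, z up.
- nest0 (a point): carrier nest at x = -27, y = -62 mm, already holding a green-tagged vial. The point is the centre of the nest's floor, 6 mm above the carrier's underside; the nest is 33 mm wide and 28 mm deep with a 3 mm chamfer. A seated vial's origin lies here.
- nest1 (a point): carrier nest at x = 27, y = -62 mm, FREE. The point is the centre of the nest's floor, 6 mm above the carrier's underside; the nest is 33 mm wide and 28 mm deep with a 3 mm chamfer. A seated vial's origin lies here.
- nest2 (a point): carrier nest at x = -27, y = 62 mm, FREE. The point is the centre of the nest's floor, 6 mm above the carrier's underside; the nest is 33 mm wide and 28 mm deep with a 3 mm chamfer. A seated vial's origin lies here.
- nest3 (a point): carrier nest at x = 27, y = 62 mm, already holding a green-tagged vial. The point is the centre of the nest's floor, 6 mm above the carrier's underside; the nest is 33 mm wide and 28 mm deep with a 3 mm chamfer. A seated vial's origin lies here.
- reject0 (a point): nest of the reject rack at y = -52 mm, FREE. The point is the centre of the nest's floor, 6 mm above the bench; 33 mm wide, 28 mm deep, 3 mm chamfer. A seated vial's origin lies here.
- reject1 (a point): nest of the reject rack at y = 0 mm, FREE. The point is the centre of the nest's floor, 6 mm above the bench; 33 mm wide, 28 mm deep, 3 mm chamfer. A seated vial's origin lies here.
- reject2 (a point): nest of the reject rack at y = 52 mm, already holding a red-tagged vial. The point is the centre of the nest's floor, 6 mm above the bench; 33 mm wide, 28 mm deep, 3 mm chamfer. A seated vial's origin lies here.
- stored_a: glass sample vial, 28 mm diameter, 80 mm tall, about 50 g: amber glass up to 56 mm, then a 26 mm diameter white cap from 60 to 80 mm, it is gripped well with the middle of the fingers about 60 mm above its underside. Origin: centre of its underside; z runs up to its cap. Green tag, already in carrier nest0; leave it there.
- stored_b: glass sample vial, 28 mm diameter, 80 mm tall, about 50 g: amber glass up to 56 mm, then a 26 mm diameter white cap from 60 to 80 mm, it is gripped well with the middle of the fingers about 60 mm above its underside. Origin: centre of its underside; z runs up to its cap. Green tag, already in carrier nest3; leave it there.
- rejected: glass sample vial, 28 mm diameter, 80 mm tall, about 50 g: amber glass up to 56 mm, then a 26 mm diameter white cap from 60 to 80 mm, it is gripped well with the middle of the fingers about 60 mm above its underside. Origin: centre of its underside; z runs up to its cap. Red tag, already in reject2; leave it there.
- bottle: clear reagent bottle with blue cap, 64 mm diameter, 130 mm tall, loose bystander. Origin: centre of underside.
- beaker: glass beaker, 68 mm diameter, 80 mm tall, loose bystander. Origin: centre of underside.
- tip_box: blue pipette-tip box with clear lid, 87 x 124 x 63 mm, loose bystander. Origin: centre of underside.
- timer: white bench timer lying flat, 66 x 70 x 18 mm, loose bystander. Origin: centre of underside.

How it is judged:
By the outcome, as a careful person would: the job done as asked, in the order asked, and still so for the second after the job is handed in, while the arm keeps its last pose, push and grip.
It also fails if it takes over 72 s, if anything falls off the work surface, if the arm or the gripper's body presses on something with over 40 N, if the wrist force passes 120 N, or if a joint passes its speed limit or range.

ROBOT

A 7-joint arm with a two-finger parallel gripper is mounted at the origin on the work surface. World frame = base frame: x ahead of the robot, y to its left, z up, the work surface at z = 0. Lengths are in m, angles in degrees, forces in N, time in s.
With the tool pointing down it reaches from about 0.4 to 0.85 m from the base axis. Payload 4.5 kg.
Tool frame: the origin (TCP) lies at the very end of the fingers, on their centre line; the grasp point (between the pads) lies 19 mm behind it; z points along the fingers, y is the direction in which the jaws open and shut (so a half turn about z gives the same grasp; the last joint's range is limited). The gripper opens to 88 mm and grips with 3 to 60 N. Pads are 18 mm wide; open, the fingers measure 123 mm over their backs; the gripper's body (75 mm by 187 mm) begins 45 mm behind the grasp point.
Start: joints at [71.436, 39.483, -11.15, 89.685, 9.013, 51.709, -12.324], TCP at [0.219, -0.585, 0.239] pointing down, gripper open.
Joint ranges: [-172.22, 172.22], [-26.19, 119.32], [-84.43, 86.54], [7.71, 146.69], [-57.33, 237.33], [2.42, 119.75], [-152.13, 152.13]. Speed limits (degrees/s): [147.25, 147.25, 180, 180, 180, 180, 180].

INTERFACE

Orientations are given as [roll, pitch, yaw] about the fixed x, y, z axes, in that order (R = Rz(yaw) Ry(pitch) Rx(roll)).
In Python, from plant import robot gives the robot as it stands. The module is installed in compiled form; this text tells all that it offers.
- The arm moves only by the shell command python3 -m pendant 'ROWS' [FORCE]. ROWS is JSON, a list of rows, each a list of 3 entries, a list of its own where there are three numbers: the closure in counts, from 0 (fully open) to 255 (shut), then the shift along the tool's x, y, z in mm, then the turn about the tool's z in rad. A call has 1 to 10 rows; each row is the pose to reach, as a shift and turn from the pose commanded when the call began, along the tool's axes at that moment; what a row does not reach only later rows make up. A row lasts 1/10 s, in which the tool goes at most 50 mm and 8.59 degrees, less where a joint would pass 70% of its speed; a pose out of reach is approached as far as the arm can. A call with a gripper value outside its range is refused whole. The fingers move at their own pace and stop on an object; FORCE is the grip in N (left out, the last holds). Time passes only in rows, so rows that repeat a pose let the fingers close. It gives the time, the measured TCP pose, the force and the opening at its end, in the units of the state.
- robot.observe(): the state, without advancing time (a new reading comes with each control period).
- robot.camera(name): name is "scene" or "top" or "wrist"; returns the picture (420x560x3 uint8, red, green, blue); there is no depth.
- robot.get_calibration(name): a dict with "camera_matrix" (3x3 intrinsics, pixels), "origin" and "orientation" of the camera in the world; the wrist camera has in their place "hand_eye" (4x4, takes a point from camera to tool coordinates, whose origin is the TCP and whose axes are the flange's). Camera axes: x right, y up, looking along -z (the intrinsics and any distortion apply to the point x, -y, -z); pixel columns grow to the right and rows downward; lengths in m; the calibration is good to about 2 mm. A picture is of the moment at which its call begins: read the wrist's pose just before it. get_calibration takes no time and is no camera call.
- robot.close_job(): hands the job in, once; it reports no verdict.
Trained networks look in the newest picture that a camera, given by its name, has taken for a name from the list of things; names that differ only in an ending like _2 or _b are one class to them, and where a whole thing is asked for, a point or a joint stands for the part that bears it (a point fixed in the world has none). Each returns a list of dicts, best first, with "conf" (0 to 1); they miss things now and then, are a little off and sometimes report something else, mostly with a low value. They report only what shows in the picture. A call takes as long as a camera call.
- robot.silhouettes(label, camera): "pixels" (420x560 bool, what is visible of it) and "rect" ([centre column, centre row, width, height] in pixels, round what is visible of it).
- robot.pinpoint(label, camera): "point" ([row, column] in pixels: a listed point, or the origin of a listed thing).
The state is a dict: "time": time; "joint_pos": joint angles; "qvel": joint speeds; "tau": joint torques, N m; "eef_pos": TCP position; "tool_rot": TCP orientation; "contact_force": force on the tool from outside, world axes, zero at the start; "ft_torque": the same for the moment, N m; "grip_width": opening from 0.0 (shut) to 1.0 (fully open).
Only numpy, scipy, OpenCV 4.12 (cv2) and the standard library are available. Lean on these libraries where they do the work, as an engineer would, in place of code of your own. Each camera call takes 0.05 s, during which the arm holds its last target.

## Working session

There is one attempt and no reset: what is moved stays moved. The work goes in short steps, Python scripts to look and compute and a shell command to move; the robot and the scene stay as the last step left them, time stands still between calls to the robot, and variables do not carry over. Pictures are saved under pics/ and viewed, and the job is handed in when it is done.

```bash
mkdir -p pics; python3 - <<'E'
from plant import robot
import cv2
print(robot.observe())
for n in ("scene","top","wrist"):
    im=robot.camera(n); cv2.imwrite(f"pics/{n}0.png",im[:,:,::-1]); print(n,robot.get_calibration(n))
E
```

```text
{'time': 0.0, 'joint_pos': array([ 71.4378638 ,  39.52948625, -11.1464219 ,  89.74222923,
         9.01290104,  51.7101241 , -12.3260928 ]), 'qvel': array([ 0.02243521, -0.09399855,  0.00526912,  0.17864305, -0.06151375,
       -0.04384643,  0.09517341]), 'tau': array([-1.73650747e-06, -5.27556074e+01, -1.26667053e+00, -1.53424591e+01,
       -5.25315560e-02,  6.47700741e-03,  1.89824145e-04]), 'eef_pos': array([ 0.2186208 , -0.58486908,  0.2379633 ]), 'tool_rot': array([-1.79900380e+02,  6.84836922e-03,  2.05028749e+01]), 'contact_force': array([ 0.67256832, -0.48147038, -0.04938408]), 'ft_torque': array([-0.02877329,  0.01468422,  0.01798391]), 'grip_width': 1.0034999889905658}
scene {'camera_matrix': array([[429.83860913,   0.        , 280.95793191],
       [  0.        , 429.83860913, 208.67483046],
       [  0.        ,   0.        ,   1.        ]]), 'origin': array([ 1.49039414, -0.49006283,  0.77542469]), 'orientation': array([57.23465605,  0.86252684, 61.13931678])}
top {'camera_matrix': array([[400.64482487,   0.        , 270.68077923],
       [  0.        , 400.64482487, 211.96920777],
       [  0.        ,   0.        ,   1.        ]]), 'origin': array([0.41479496, 0.01844796, 0.97801389]), 'orientation': array([ 11.96396348,   0.34770791, -98.09295244])}
wrist {'camera_matrix': array([[342.36646621,   0.        , 279.75261579],
       [  0.        , 342.36646621, 212.35481227],
       [  0.        ,   0.        ,   1.        ]]), 'hand_eye': array([[-7.76208265e-05,  9.56654809e-01,  2.91224260e-01,
         7.63754336e-02],
       [ 9.99999952e-01, -1.28866288e-05,  3.08864647e-04,
         2.03124527e-04],
       [ 2.99229749e-04,  2.91224270e-01, -9.56654763e-01,
        -1.46123366e-01],
       [ 0.00000000e+00,  0.00000000e+00,  0.00000000e+00,
         1.00000000e+00]])}
```

View pics/scene0.png

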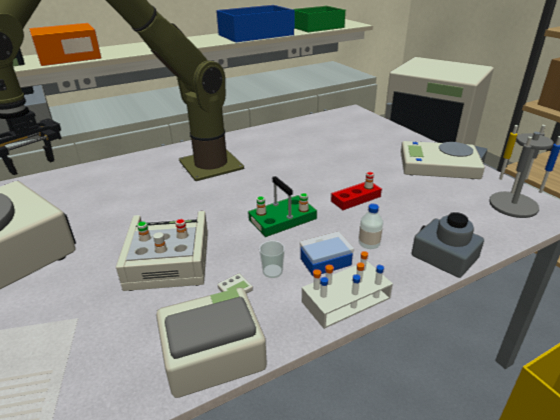

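View pics/top0.png

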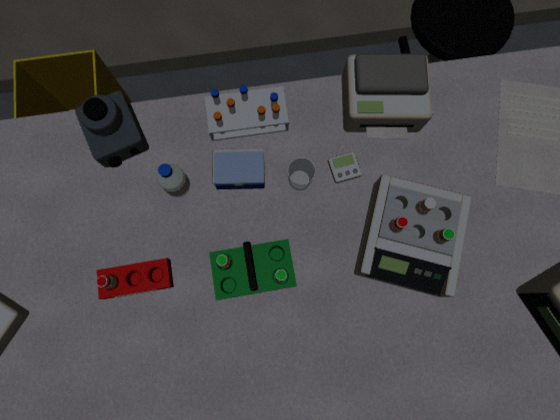

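View pics/wrist0.png

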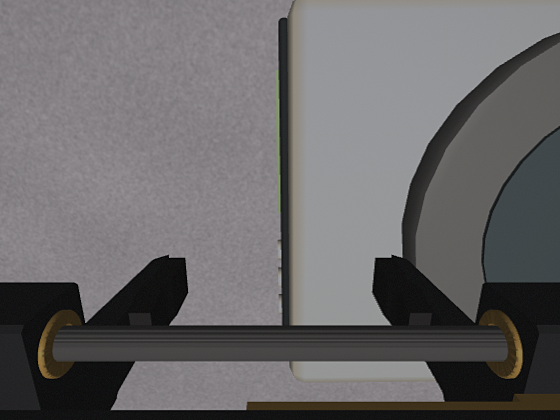

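The top view shows the heater around (418,235), with red at (402,223), white at (429,205) and green at (448,234). The carrier is at (252,268) and the red rack at (135,279). The scene view agrees. Next I'll measure positions.

```bash
cat > h.py <<'E'
from plant import robot
import numpy as np, cv2
from scipy.spatial.transform import Rotation as R
def cam(n):
    c=robot.get_calibration(n);K=c["camera_matrix"]
    if "origin" in c: return K,np.array(c["origin"]),R.from_euler("xyz",c["orientation"],degrees=True).as_matrix()
    s=robot.observe();H=c["hand_eye"];Rt=R.from_euler("xyz",s["tool_rot"],degrees=True).as_matrix()
    return K,s["eef_pos"]+Rt@H[:3,3],Rt@H[:3,:3]
def ray(n,row,col,C=None):
    K,o,M=C or cam(n)
    d=np.array([(col-K[0,2])/K[0,0],-(row-K[1,2])/K[1,1],-1.])
    return o,M@d
def plane(n,row,col,z,C=None):
    o,d=ray(n,row,col,C); return o+d*(z-o[2])/d[2]
def proj(n,P,C=None):
    K,o,M=C or cam(n); p=M.T@(np.asarray(P)-o); return np.array([K[1,2]-K[1,1]*p[1]/-p[2],K[0,2]+K[0,0]*p[0]/-p[2]]) # row,col
def tri(a,b):
    (o1,d1),(o2,d2)=a,b; A=np.stack([d1,-d2],1); t=np.linalg.lstsq(A,o2-o1,rcond=None)[0]
    p,q=o1+d1*t[0],o2+d2*t[1]; return (p+q)/2,np.linalg.norm(p-q)
E
python3 - <<'E'
from h import *
np.set_printoptions(precision=4,suppress=True)
for n,z in (("heater",0),("carrier",0),("handle",.125),("reject_rack",0),("nest1",.006),("nest2",.006),("nest0",.006),("nest3",.006),("reject0",.006),("reject1",.006),("reject2",.006),("vial_red",.055),("vial_green",.055),("vial_plain",.055)):
    for r in robot.pinpoint(n,"top")[:2]: print(n,round(r["conf"],2),np.round(r["point"],1),plane("top",*r["point"],z))
print(robot.observe()["time"])
E
```

```text
heater 0.94 [227.  406.2] [ 0.5357 -0.3309  0.    ]
heater 0.3 [267.7 254.4] [0.4897 0.0537 0.    ]
carrier 0.65 [267.5 254.3] [0.4902 0.0538 0.    ]
handle 0.67 [262.5 251. ] [0.492  0.0549 0.125 ]
reject_rack 0.77 [279.8 138.7] [0.5004 0.334  0.    ]
nest1 0.96 [252.7 275.6] [ 0.5178 -0.0023  0.006 ]
nest1 0.96 [263.3 224.7] [0.5098 0.1231 0.006 ]
nest2 0.96 [252.7 275.6] [ 0.5178 -0.0023  0.006 ]
nest2 0.96 [263.3 224.7] [0.5098 0.1231 0.006 ]
nest0 0.96 [252.7 275.6] [ 0.5178 -0.0023  0.006 ]
nest0 0.96 [263.3 224.7] [0.5098 0.1231 0.006 ]
nest3 0.96 [252.7 275.6] [ 0.5178 -0.0023  0.006 ]
nest3 0.96 [263.3 224.7] [0.5098 0.1231 0.006 ]
reject0 0.91 [272.2 155.7] [0.5121 0.2902 0.006 ]
reject0 0.75 [280.  114.2] [0.5077 0.3905 0.006 ]
reject1 0.91 [272.2 155.7] [0.5121 0.2902 0.006 ]
reject1 0.75 [280.  114.2] [0.5077 0.3905 0.006 ]
reject2 0.91 [272.2 155.7] [0.5121 0.2902 0.006 ]
reject2 0.75 [280.  114.2] [0.5077 0.3905 0.006 ]
vial_red 0.61 [228.8 393.1] [ 0.529  -0.2802  0.055 ]
vial_red 0.4 [272.8 257.8] [0.4729 0.0455 0.055 ]
vial_green 0.71 [240.9 435.6] [ 0.4873 -0.3716  0.055 ]
vial_plain 0.6 [209.7 414.4] [ 0.5666 -0.339   0.055 ]
vial_plain 0.49 [264.1 250.1] [0.495  0.0604 0.055 ]
0.85
```

```bash
python3 - <<'E'
from h import *
np.set_printoptions(precision=4,suppress=True)
im=robot.camera("top")
def crop(im,r0,r1,c0,c1,k,f): cv2.imwrite(f,cv2.resize(im[r0:r1,c0:c1,::-1],None,fx=k,fy=k,interpolation=cv2.INTER_CUBIC))
crop(im,165,305,340,480,4,"pics/topheat.png"); crop(im,225,310,85,305,3.5,"pics/topcar.png")
# cap top colour centroids
hsv=cv2.cvtColor(im,cv2.COLOR_RGB2HSV)
for nm,m in (("red",((hsv[...,0]<8)|(hsv[...,0]>172))&(hsv[...,1]>150)&(hsv[...,2]>120)),("green",(hsv[...,0]>45)&(hsv[...,0]<75)&(hsv[...,1]>120)&(hsv[...,2]>130))):
    n,l,st,ce=cv2.connectedComponentsWithStats(m.astype(np.uint8))
    for i in range(1,n):
        if st[i,4]>15: print(nm,st[i],ce[i],plane("top",ce[i][1],ce[i][0],.135),plane("top",ce[i][1],ce[i][0],.086))
E
```

```text
(no output)
```

View pics/topheat.png

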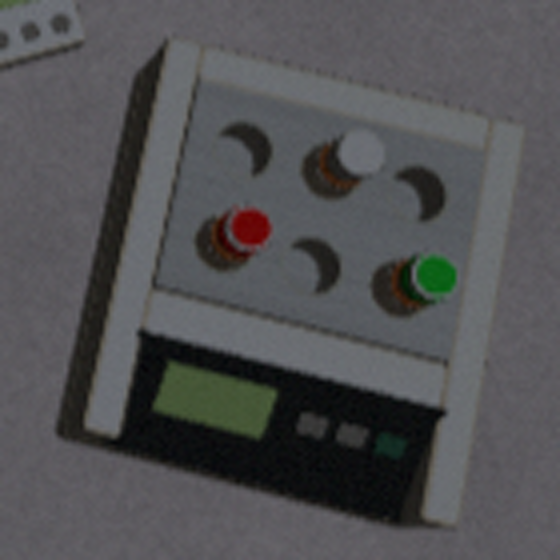

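View pics/topcar.png

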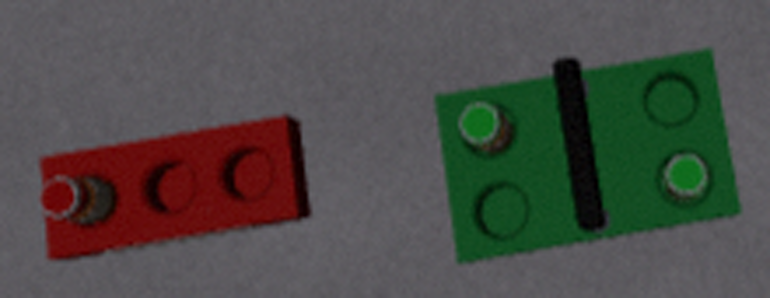

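```bash
python3 - <<'E'
from h import *
np.set_printoptions(precision=4,suppress=True)
def hp(x,y,k,r0,c0,z): return plane("top",r0+(y+.5)/k-.5,c0+(x+.5)/k-.5,z)
for n,x,y in (("red",250,228),("green",435,275),("plain",361,152)): print(n,hp(x,y,4,165,340,.135))
P={n:hp(x,y,4,165,340,.135)[:2] for n,x,y in (("red",250,228),("green",435,275),("plain",361,152))}
d=P["red"]-P["green"]; print("rg",np.linalg.norm(d),"yaw",np.degrees(np.arctan2(-d[0],d[1])))
for n,x,y in (("stored_nearleft",480,123),("stored_right",686,174),("rejected",62,198)): print(n,hp(x,y,3.5,225,85,.086))
for n,x,y in (("freeUR",671,100),("freeLL",503,210),("rej mid",173,188),("rej right",250,174),("rej left?",90,201)): print(n,hp(x,y,3.5,225,85,.034))
for n,x,y in (("bar a",567,63),("bar b",592,225)): print(n,hp(x,y,3.5,225,85,.135))
for n,x,y in (("c1",436,95),("c2",712,50),("c3",740,213),("c4",458,262)): print(n,hp(x,y,3.5,225,85,.034))
for n,x,y in (("r1",41,157),("r2",290,116),("r3",301,218),("r4",49,259)): print(n,hp(x,y,3.5,225,85,.034))
E
```

```text
red [ 0.5316 -0.2765  0.135 ]
green [ 0.4929 -0.3682  0.135 ]
plain [ 0.564  -0.3443  0.135 ]
rg 0.0994934344166623 yaw -22.91690128659237
stored_nearleft [0.5106 0.12   0.086 ]
stored_right [ 0.4605 -0.0047  0.086 ]
rejected [0.5011 0.3859 0.086 ]
freeUR [ 0.5134 -0.0033  0.034 ]
freeLL [0.4569 0.1175 0.034 ]
rej mid [0.5022 0.3335 0.034 ]
rej right [0.5042 0.2819 0.034 ]
rej left? [0.5015 0.3889 0.034 ]
bar a [0.5339 0.0581 0.135 ]
bar b [0.4363 0.0558 0.135 ]
c1 [0.5391 0.1531 0.034 ]
c2 [ 0.543  -0.0357  0.034 ]
c3 [ 0.4328 -0.0378  0.034 ]
c4 [0.4276 0.1508 0.034 ]
r1 [0.5352 0.4198 0.034 ]
r2 [0.539 0.252 0.034]
r3 [0.4706 0.2507 0.034 ]
r4 [0.4675 0.418  0.034 ]
```

Measured geometry: the vial-to-vial distance comes out at 99.5 mm against a nominal 100, the carrier is at (0.4855, 0.0577) with yaw about 1.3°, and reject0 is near (0.504, 0.282). I'll move above the red vial with the jaws along heater x (yaw 67°) and the fingers partly closed.

```bash
python3 -m pendant '[[100,[40,-18,-1],-0.1],[100,[85,-38,-3],-0.2],[100,[130,-58,-5],-0.35],[100,[175,-78,-7],-0.5],[100,[220,-98,-9],-0.65],[100,[265,-118,-11],-0.75],[100,[310,-138,-12],-0.81],[100,[350,-156,-12],-0.81],[100,[385,-172,-12],-0.81],[100,[401,-179,-12],-0.81]]' 25
python3 -m pendant '[[100,[0,0,0],0],[100,[0,0,0],0],[100,[0,0,0],0]]'
```

```text
time: 1.9
eef_pos: [0.5351, -0.2728, 0.2511]
tool_rot: [179.9, -0.2, 67.2]
contact_force: [0.4, 0.4, 0.5]
grip_width: 0.607
time: 2.2
eef_pos: [0.5302, -0.2794, 0.2506]
tool_rot: [-180.0, 0.1, 66.7]
contact_force: [0.5, -1.2, 0.3]
grip_width: 0.605
```

```bash
python3 - <<'E'
from h import *
np.set_printoptions(precision=4,suppress=True)
C=cam("wrist"); im=robot.camera("wrist"); cv2.imwrite("pics/w1.png",im[:,:,::-1])
s=robot.observe(); print(s["eef_pos"],s["tool_rot"],s["joint_pos"],s["time"])
P=(0.5316,-0.2765,.135); print("pred red",proj("wrist",P,C), "plain",proj("wrist",(.564,-.3443,.135),C))
m=robot.silhouettes("vial_red","wrist"); print([(round(x["conf"],2),x["rect"]) for x in m[:3]])
hsv=cv2.cvtColor(im,cv2.COLOR_RGB2HSV)
mk=((hsv[...,0]<8)|(hsv[...,0]>172))&(hsv[...,1]>150)
n,l,st,ce=cv2.connectedComponentsWithStats(mk.astype(np.uint8))
for i in range(1,n):
    if st[i,4]>60: print(st[i],ce[i])
E
```

```text
[ 0.5303 -0.2794  0.2506] [-179.9627    0.0894   66.7259] [ 36.1165  37.7205 -22.4281  93.1322  17.1917  52.622  -15.887 ] 2.25
pred red [203.6951 278.9313] plain [260.8031 346.6845]
[(0.58, [279.5, 197.4, 34.3, 45.7])]
[265 184  32  14  91] [280.6044 188.4066]
[268 192  26  25 507] [280.3274 203.8955]
```

View pics/w1.png

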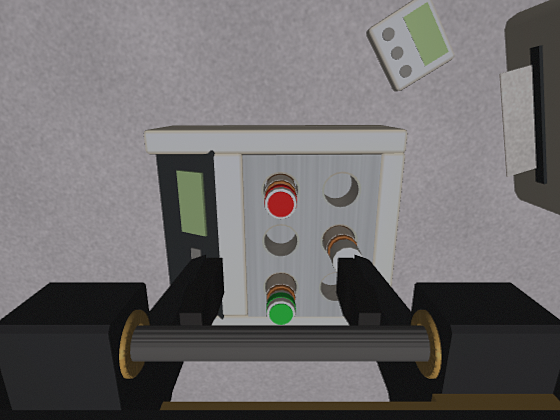

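The wrist view puts the red disc at (row 204, col 280.3) against a prediction of (203.7, 278.9), so they agree within about 0.5 mm. I'll descend now.

```bash
python3 -m pendant '[[100,[3,0,25],0],[100,[3,0,55],0],[100,[3,0,85],0],[100,[3,0,110],0],[100,[3,0,130],0],[100,[3,0,145],0],[100,[3,0,151],0],[100,[3,0,154],0],[100,[3,0,154],0],[100,[3,0,154],0]]'
```

```text
time: 3.3
eef_pos: [0.5336, -0.2749, 0.0976]
tool_rot: [179.9, 0.0, 66.9]
contact_force: [-0.1, -0.1, -0.1]
grip_width: 0.606
```

```bash
python3 -m pendant '[[100,[-2,-1,1.5],0],[100,[-2,-1,1.5],0],[100,[-2,-1,1.5],0]]'; python3 - <<'E'
from h import *
for i in range(2):
  im=robot.camera("wrist"); print(robot.observe()["eef_pos"])
cv2.imwrite("pics/w2.png",im[:,:,::-1]); s=robot.camera("scene"); cv2.imwrite("pics/s2.png",cv2.resize(s[190:310,80:240,::-1],None,fx=4,fy=4))
E
```

```text
time: 3.6
eef_pos: [0.5313, -0.2762, 0.0955]
tool_rot: [180.0, 0.0, 66.9]
contact_force: [-0.3, 0.4, -0.3]
grip_width: 0.605
[ 0.53134326 -0.27612702  0.09544504]
[ 0.53140315 -0.27606463  0.09538537]
```

View pics/w2.png

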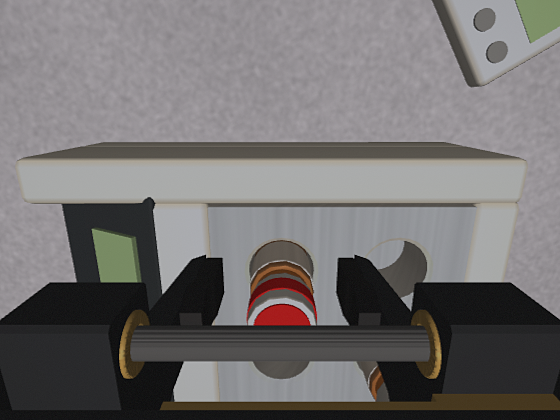

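View pics/s2.png

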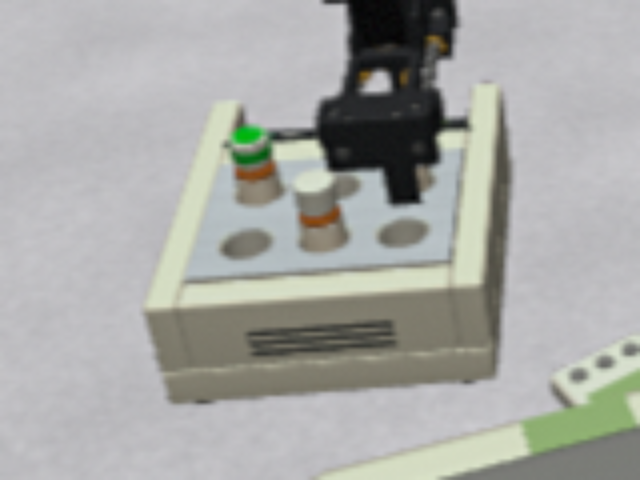

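The cap, at cols 248–316, is centred between the fingers at 223 and 338. I'll close on it and lift.

```bash
python3 -m pendant '[[255,[0,0,0],0],[255,[0,0,0],0],[255,[0,0,0],0],[255,[0,0,0],0],[255,[0,0,0],0],[255,[0,0,0],0]]' 25
python3 -m pendant '[[255,[0,0,-5],0],[255,[0,0,-15],0],[255,[0,0,-30],0],[255,[0,0,-50],0],[255,[0,0,-75],0],[255,[0,0,-100],0],[255,[0,0,-122],0],[255,[0,0,-137],0],[255,[0,0,-144],0],[255,[0,0,-145],0]]'
```

```text
time: 4.35
eef_pos: [0.5313, -0.276, 0.0952]
tool_rot: [180.0, 0.0, 66.9]
contact_force: [0.1, -0.6, -0.5]
grip_width: 0.31
time: 5.35
eef_pos: [0.5317, -0.2762, 0.2415]
tool_rot: [179.9, 0.0, 66.9]
contact_force: [0.1, -0.2, -0.5]
grip_width: 0.311
```

```bash
python3 -m pendant '[[255,[10,-6,0],0],[255,[30,-17,0],0],[255,[60,-35,0],0],[255,[97,-56,0],0],[255,[135,-78,0],0],[255,[173,-100,0],0],[255,[211,-121,0],0],[255,[249,-143,0],0],[255,[287,-165,0],0],[255,[325,-187,0],0]]'
python3 -m pendant '[[255,[35,-20,0],0],[255,[60,-35,0],0],[255,[78,-45,0],0],[255,[88,-51,0],0],[255,[91,-52,0],0],[255,[91,-52,0],0],[255,[91,-52,0],0]]'
python3 - <<'E'
from h import *
np.set_printoptions(precision=4,suppress=True)
s=robot.observe(); print(s["eef_pos"],s["tool_rot"],s["joint_pos"])
C=cam("wrist"); im=robot.camera("wrist"); cv2.imwrite("pics/w3.png",im[:,:,::-1])
for n,P in (("r0",(.504,.2824,.034)),("r1",(.5028,.3345,.034)),("rej",(.5011,.3859,.086))): print(n,proj("wrist",P,C))
for r in robot.pinpoint("reject0","wrist"): print(r,plane("wrist",*r["point"],.006,C))
E
```

```text
time: 6.35
eef_pos: [0.485, 0.0984, 0.2394]
tool_rot: [-179.9, 0.1, 67.0]
contact_force: [1.0, 0.0, -0.7]
grip_width: 0.309
time: 7.05
eef_pos: [0.4747, 0.1987, 0.2399]
tool_rot: [180.0, 0.1, 66.8]
contact_force: [0.7, -0.2, -0.3]
grip_width: 0.311
[0.4747 0.1987 0.2399] [179.9931   0.0874  66.7923] [-15.1796  31.9541 -20.0433 108.1593  15.6229  42.6134 -67.2283]
r0 [ 94.3485 272.5849]
r1 [ 40.5668 249.0532]
rej [-41.2508 212.257 ]
{'point': [95.1, 270.6], 'conf': 0.94} [0.5017 0.2836 0.006 ]
{'point': [41.8, 252.1], 'conf': 0.93} [0.5049 0.3375 0.006 ]
```

View pics/w3.png

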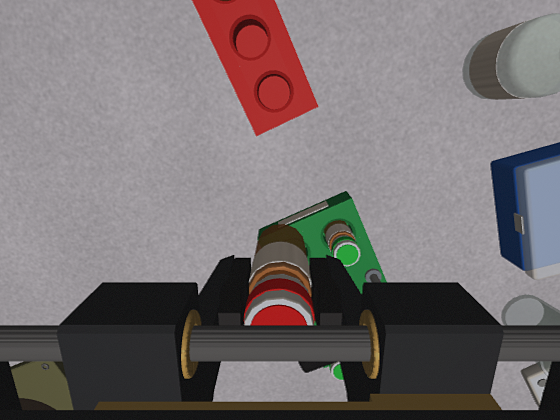

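```bash
python3 - <<'E'
from h import *
np.set_printoptions(precision=4,suppress=True)
im=cv2.imread("pics/w3.png"); k=6
c=cv2.resize(im[0:140,200:330],None,fx=4,fy=4,interpolation=cv2.INTER_CUBIC)
C=cam("wrist")
def q(P): r=proj("wrist",P,C); return int((r[1]-200+.5)*4),int((r[0]+.5)*4)
for ctr,col in (((.504,.2824),(255,255,0)),((.5028,.3345),(0,255,255))):
    for rad in (.0165,.0195):
        pts=np.array([q((ctr[0]+rad*np.cos(a),ctr[1]+rad*np.sin(a),.034 if rad>.018 else .031)) for a in np.linspace(0,2*np.pi,60)]); cv2.polylines(c,[pts],True,col,1)
cv2.imwrite("pics/w3c.png",c)
E
```

```text
(no output)
```

View pics/w3c.png

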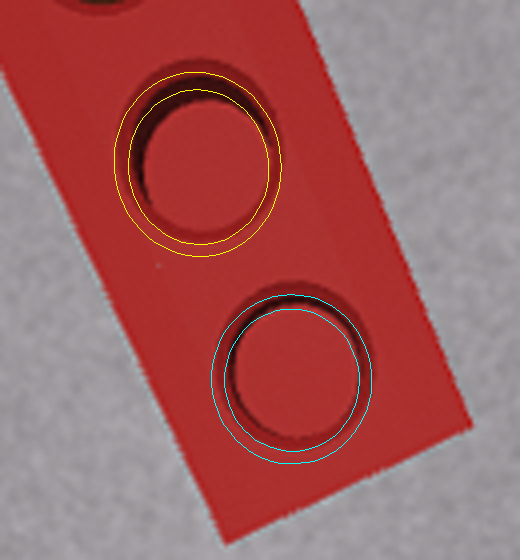

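```bash
python3 -m pendant '[[255,[15,-1,5],0],[255,[40,-3,20],0],[255,[65,-4,45],0],[255,[82,-5,75],0],[255,[89,-6,105],0],[255,[89.5,-6,128],0],[255,[89.5,-6,138],0],[255,[89.5,-6,140],0],[255,[89.5,-6,140],0],[255,[89.5,-6,140],0]]'
python3 - <<'E'
from h import *
np.set_printoptions(precision=4,suppress=True)
s=robot.observe(); print(s["eef_pos"],s["tool_rot"])
im=robot.camera("wrist"); cv2.imwrite("pics/w4.png",im[:,:,::-1])
t=robot.camera("top"); cv2.imwrite("pics/t4.png",cv2.resize(t[200:330,60:220,::-1],None,fx=4,fy=4))
t=robot.camera("scene"); cv2.imwrite("pics/s4.png",cv2.resize(t[120:250,300:460,::-1],None,fx=4,fy=4))
E
```

```text
time: 8.15
eef_pos: [0.505, 0.2855, 0.1014]
tool_rot: [179.9, -0.1, 66.9]
contact_force: [0.4, -0.5, -0.2]
grip_width: 0.313
[0.505  0.2855 0.1014] [179.9226  -0.1065  66.8855]
```

View pics/w4.png

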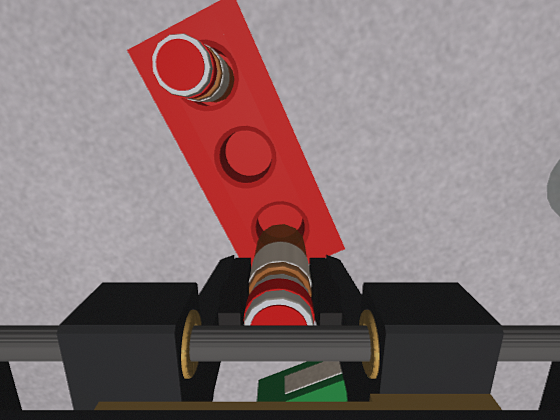

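View pics/s4.png

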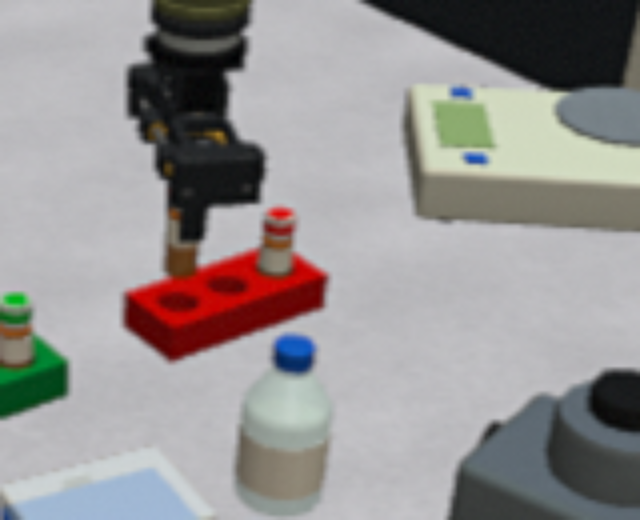

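```bash
python3 - <<'E'
from h import *
np.set_printoptions(precision=4,suppress=True)
im=cv2.imread("pics/w4.png")
x0,y0,k=190,100,4
c=cv2.resize(im[y0:250,x0:350],None,fx=k,fy=k,interpolation=cv2.INTER_CUBIC)
C=cam("wrist"); e=robot.observe()["eef_pos"]
def q(P): r=proj("wrist",P,C); return int((r[1]-x0+.5)*k),int((r[0]-y0+.5)*k)
def ring(ctr,rad,z,col):
    pts=np.array([q((ctr[0]+rad*np.cos(a),ctr[1]+rad*np.sin(a),z)) for a in np.linspace(0,2*np.pi,60)]); cv2.polylines(c,[pts],True,col,1)
for ctr,col in (((.504,.2824),(255,255,0)),((.5028,.3345),(0,255,255))):
    ring(ctr,.0195,.034,col); ring(ctr,.0165,.031,col); ring(ctr,.0165,.006,(0,200,0))
ring(e[:2],.014,e[2]-.0405,(255,255,255))
cv2.imwrite("pics/w4c.png",c)
E
```

```text
(no output)
```

View pics/w4c.png

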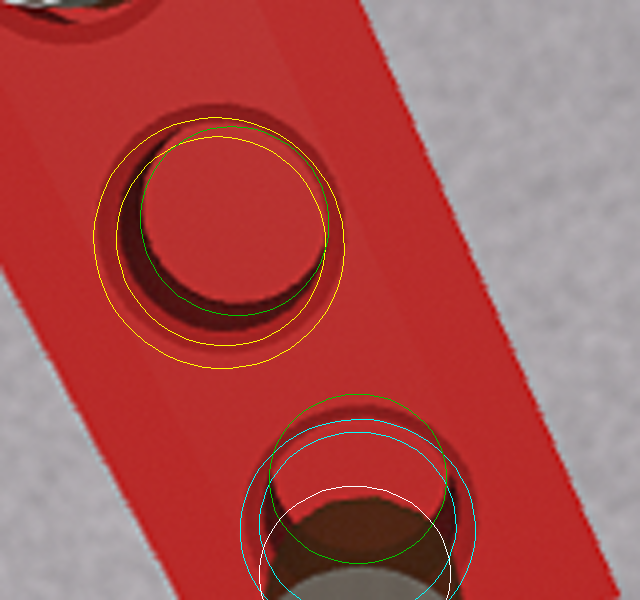

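```bash
python3 - <<'E'
from h import *
np.set_printoptions(precision=4,suppress=True)
e=robot.observe()["eef_pos"]
for cam_,x0,y0,w,hh in (("scene",320,165,70,45),("top",125,245,70,55)):
    k=9
    im=robot.camera(cam_)[:,:,::-1]; c=cv2.resize(im[y0:y0+hh,x0:x0+w],None,fx=k,fy=k,interpolation=cv2.INTER_CUBIC)
    C=cam(cam_)
    def q(P): r=proj(cam_,P,C); return int((r[1]-x0+.5)*k),int((r[0]-y0+.5)*k)
    def ring(ctr,rad,z,col):
        pts=np.array([q((ctr[0]+rad*np.cos(a),ctr[1]+rad*np.sin(a),z)) for a in np.linspace(0,2*np.pi,60)]); cv2.polylines(c,[pts],True,col,1)
    ring((.504,.2824),.0195,.034,(255,255,0)); ring((.5028,.3345),.0195,.034,(0,255,255))
    ring(e[:2],.014,e[2]-.0405,(255,255,255))
    cv2.imwrite(f"pics/{cam_}5.png",c)
E
```

```text
(no output)
```

View pics/scene5.png

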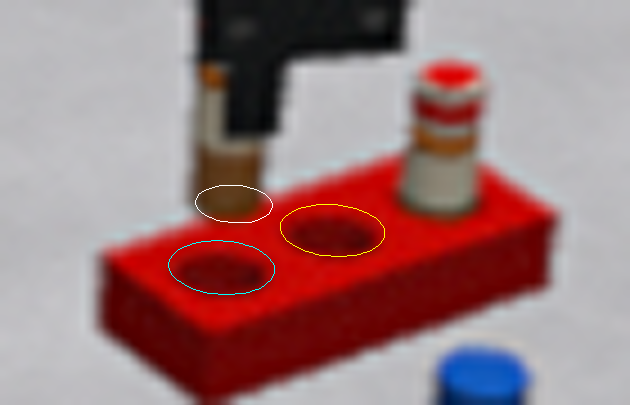

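View pics/top5.png

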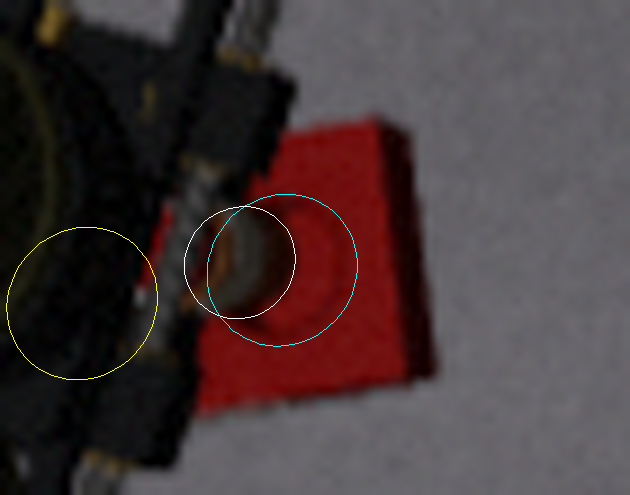

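The cameras disagree by about 3 mm in y. The wrist shows the nest centred and scene/top show the vial +y. That is within the chamfer's capture range of about 5.5 mm, so I'll take a compromise and lower gently.

```bash
python3 -m pendant '[[255,[-1.2,-0.3,4],0],[255,[-1.2,-0.3,10],0],[255,[-1.2,-0.3,17],0],[255,[-1.2,-0.3,23],0],[255,[-1.2,-0.3,27],0],[255,[-1.2,-0.3,29],0],[255,[-1.2,-0.3,31],0]]'
```

```text
time: 9.1
eef_pos: [0.5034, 0.2841, 0.0689]
tool_rot: [-180.0, 0.0, 66.9]
contact_force: [-0.2, -0.2, -1.2]
grip_width: 0.31
```

No contact force, and the vial bottom is already below the chamfer. I'll continue down.

```bash
python3 -m pendant '[[255,[0,0,4],0],[255,[0,0,9],0],[255,[0,0,14],0],[255,[0,0,18],0],[255,[0,0,20],0],[255,[0,0,21],0],[255,[0,0,21],0]]'
```

```text
time: 9.8
eef_pos: [0.5034, 0.2841, 0.0481]
tool_rot: [180.0, 0.0, 66.9]
contact_force: [0.1, 0.3, -0.8]
grip_width: 0.308
```

```bash
python3 -m pendant '[[255,[0,0,0.6],0],[255,[0,0,1.2],0],[255,[0,0,1.6],0],[255,[0,0,1.6],0]]'
```

```text
time: 10.2
eef_pos: [0.5035, 0.284, 0.0466]
tool_rot: [180.0, 0.0, 66.9]
contact_force: [-0.5, -0.7, -1.1]
grip_width: 0.309
```

```bash
python3 -m pendant '[[255,[0,0,0.5],0],[255,[0,0,1],0],[255,[0,0,1],0]]'
```

```text
time: 10.5
eef_pos: [0.5036, 0.2842, 0.0461]
tool_rot: [180.0, -0.0, 66.9]
contact_force: [-0.9, -1.2, 4.0]
grip_width: 0.306
```

Floor contact is at 4 N. I'll release and retreat.

```bash
python3 -m pendant '[[180,[0,0,-0.5],0],[150,[0,0,-0.5],0],[110,[0,0,-0.5],0],[110,[0,0,-0.5],0],[110,[0,0,-5],0],[110,[0,0,-20],0],[110,[0,0,-50],0],[110,[0,0,-90],0],[110,[0,0,-135],0],[110,[0,0,-175],0]]'
python3 - <<'E'
from h import *
s=robot.observe(); print(s["eef_pos"],s["tool_rot"])
im=robot.camera("wrist"); cv2.imwrite("pics/w6.png",im[:,:,::-1])
t=robot.camera("scene"); cv2.imwrite("pics/s6.png",cv2.resize(t[150:250,290:410,::-1],None,fx=5,fy=5))
E
```

```text
time: 11.5
eef_pos: [0.5034, 0.2841, 0.2239]
tool_rot: [179.9, -0.1, 66.9]
contact_force: [0.7, 0.4, 0.2]
grip_width: 0.565
[0.50340281 0.28413963 0.22392959] [ 1.79947730e+02 -8.40471708e-02  6.69190702e+01]
```

View pics/w6.png

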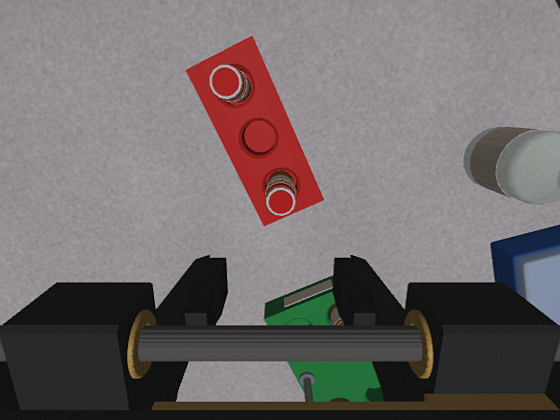

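View pics/s6.png

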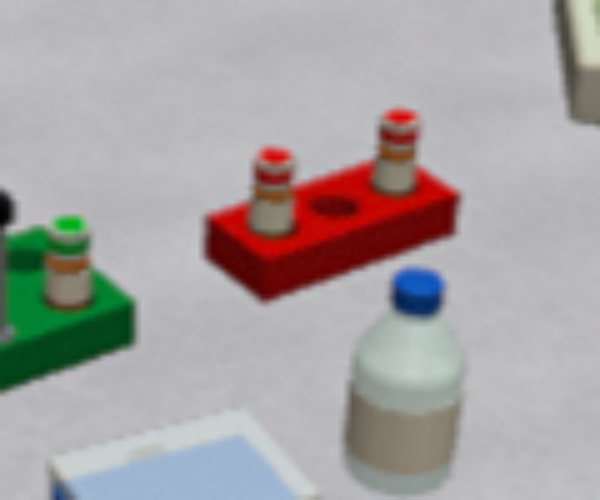

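The red vial stands seated and upright in reject0, at wrist (205,281), level with its neighbour. Next is the green vial.

```bash
python3 -m pendant '[[100,[-20,8,-4],0],[100,[-60,24,-10],0],[100,[-105,43,-16],0],[100,[-150,61,-16],0],[100,[-195,79,-16],0],[100,[-240,98,-16],0],[100,[-285,116,-16],0],[100,[-330,134,-16],0],[100,[-375,153,-16],0],[100,[-420,171,-16],0]]'
python3 -m pendant '[[100,[-45,18,0],0],[100,[-90,37,0],0],[100,[-130,53,0],0],[100,[-160,65,0],0],[100,[-178,73,0],0],[100,[-184,75,0],0],[100,[-184,75,0],0],[100,[-184,75,0],0]]'
python3 - <<'E'
from h import *
np.set_printoptions(precision=4,suppress=True)
s=robot.observe(); print(s["eef_pos"],s["tool_rot"])
C=cam("wrist"); im=robot.camera("wrist"); cv2.imwrite("pics/w7.png",im[:,:,::-1])
print("pred green",proj("wrist",(.4929,-.3682,.135),C))
hsv=cv2.cvtColor(im,cv2.COLOR_RGB2HSV)
mk=(hsv[...,0]>45)&(hsv[...,0]<75)&(hsv[...,1]>150)
n,l,st,ce=cv2.connectedComponentsWithStats(mk.astype(np.uint8))
for i in range(1,n):
    if st[i,4]>60: print(st[i],ce[i],plane("wrist",ce[i][1],ce[i][0],.135,C))
E
```

```text
time: 12.6
eef_pos: [0.4954, -0.1713, 0.237]
tool_rot: [180.0, 0.0, 66.9]
contact_force: [0.8, -0.0, -0.0]
grip_width: 0.605
time: 13.4
eef_pos: [0.4931, -0.3661, 0.2367]
tool_rot: [-180.0, -0.1, 67.0]
contact_force: [0.2, 0.2, -0.9]
grip_width: 0.609
[ 0.4931 -0.3661  0.2367] [-179.9707   -0.0675   67.0327]
pred green [215.7159 279.4813]
[265 196  32  14  86] [280.4302 199.8837] [ 0.4984 -0.357   0.135 ]
[268 204  26  26 540] [280.4833 216.5093] [ 0.4934 -0.3691  0.135 ]
```

View pics/w7.png

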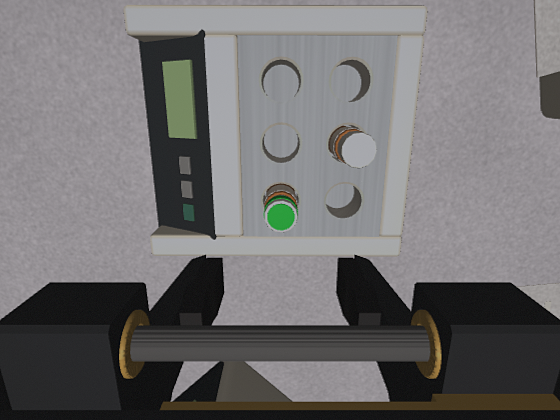

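```bash
python3 -m pendant '[[100,[-2,1,25],0],[100,[-2,1,55],0],[100,[-2,1,82],0],[100,[-2,1,105],0],[100,[-2,1,122],0],[100,[-2,1,134],0],[100,[-2,1,139],0],[100,[-2,1,141],0],[100,[-2,1,141],0],[100,[-2,1,141],0]]'
```

```text
time: 14.45
eef_pos: [0.4935, -0.3705, 0.0965]
tool_rot: [179.9, 0.0, 66.9]
contact_force: [-0.1, -0.4, -0.1]
grip_width: 0.607
```

```bash
python3 -m pendant '[[100,[1.7,-0.8,1],0],[100,[1.7,-0.8,1],0],[255,[1.7,-0.8,1],0],[255,[1.7,-0.8,1],0],[255,[1.7,-0.8,1],0],[255,[1.7,-0.8,1],0],[255,[1.7,-0.8,1],0],[255,[1.7,-0.8,1],0]]' 25
python3 - <<'E'
from h import *
im=robot.camera("wrist"); cv2.imwrite("pics/w8.png",im[:,:,::-1])
E
```

```text
time: 15.25
eef_pos: [0.4929, -0.3684, 0.0947]
tool_rot: [180.0, 0.0, 66.9]
contact_force: [0.2, -1.0, 0.1]
grip_width: 0.31
```

View pics/w8.png

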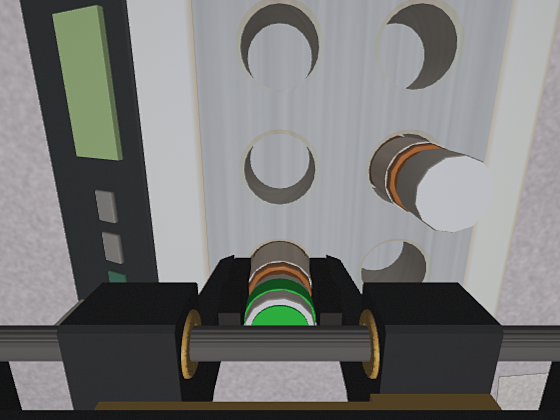

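```bash
python3 -m pendant '[[255,[0,0,-5],0],[255,[0,0,-15],0],[255,[0,0,-30],0],[255,[0,0,-50],0],[255,[0,0,-75],0],[255,[0,0,-100],0],[255,[0,0,-122],0],[255,[0,0,-137],0],[255,[0,0,-144],0],[255,[0,0,-145],0]]'
```

```text
time: 16.3
eef_pos: [0.4934, -0.3686, 0.2413]
tool_rot: [179.9, 0.0, 66.9]
contact_force: [0.7, 0.2, -0.6]
grip_width: 0.309
```

```bash
python3 -m pendant '[[255,[10,-3,0],-0.03],[255,[30,-10,0],-0.1],[255,[65,-22,0],-0.18],[255,[105,-36,0],-0.26],[255,[145,-50,0],-0.34],[255,[185,-63,0],-0.4],[255,[220,-75,0],-0.426],[255,[247,-84,0],-0.426],[255,[261,-89,0],-0.426],[255,[264.5,-90,0],-0.426]]'
python3 -m pendant '[[255,[0,0,0],0],[255,[0,0,0],0]]'
python3 - <<'E'
from h import *
np.set_printoptions(precision=4,suppress=True)
s=robot.observe(); print(s["eef_pos"],s["tool_rot"],s["joint_pos"])
C=cam("wrist"); im=robot.camera("wrist"); im=im[:,:,::-1].copy(); cv2.imwrite("pics/w9raw.png",im)
np.savez("w9",K=C[0],o=C[1],M=C[2])
def q(P): r=proj("wrist",P,C); return int(r[1]+.5),int(r[0]+.5)
def ring(ctr,rad,z,col):
    pts=np.array([q((ctr[0]+rad*np.cos(a),ctr[1]+rad*np.sin(a),z)) for a in np.linspace(0,2*np.pi,60)]); cv2.polylines(im,[pts],True,col,1)
ring((.5139,-.0037),.0195,.034,(255,255,0)); ring((.4571,.119),.0195,.034,(255,255,0))
ring((.4605,-.0047),.013,.086,(0,0,255)); ring((.5106,.12),.013,.086,(0,0,255))
for P in ((.5376,.0581,.135),(.4336,.0558,.135)): cv2.circle(im,q(P),2,(0,255,255),-1)
cv2.imwrite("pics/w9.png",im)
E
```

```text
time: 17.3
eef_pos: [0.5135, -0.0876, 0.2392]
tool_rot: [-179.9, -0.0, 91.6]
contact_force: [0.7, -0.4, -0.5]
grip_width: 0.307
time: 17.5
eef_pos: [0.5135, -0.0917, 0.2392]
tool_rot: [-179.9, 0.1, 91.2]
contact_force: [0.7, -0.1, -1.4]
grip_width: 0.307
[ 0.5135 -0.0917  0.2392] [-179.9474    0.069    91.1791] [ 23.3871  33.7762 -29.5159 106.802   22.7367  45.3684 -17.0548]
```

View pics/w9.png

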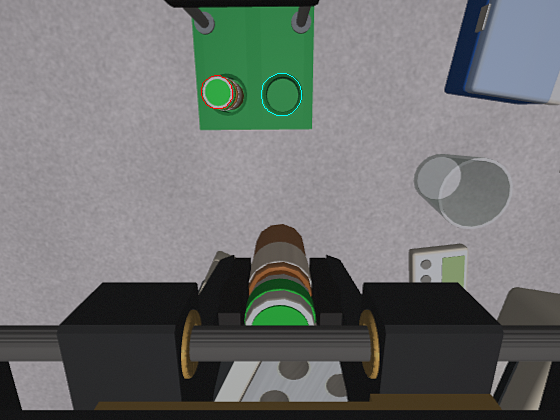

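The overlay shows nest1 and the stored_a cap within about 1 px of prediction. I'll go over nest1 with the fingertips above the stored caps.

```bash
python3 -m pendant '[[255,[12,0.5,0],0],[255,[35,1,0],0],[255,[60,1.5,5],0],[255,[78,2,25],0],[255,[86,2.4,55],0],[255,[88,2.4,85],0],[255,[88,2.4,112],0],[255,[88,2.4,128],0],[255,[88,2.4,138],0],[255,[88,2.4,138],0]]'
python3 - <<'E'
from h import *
np.set_printoptions(precision=4,suppress=True)
im=robot.camera("wrist")[:,:,::-1].copy(); s=robot.observe(); print(s["eef_pos"],s["tool_rot"]); e=s["eef_pos"]
im=robot.camera("wrist")[:,:,::-1].copy(); C=cam("wrist")
def q(P): r=proj("wrist",P,C); return int(r[1]+.5),int(r[0]+.5)
def ring(ctr,rad,z,col):
    pts=np.array([q((ctr[0]+rad*np.cos(a),ctr[1]+rad*np.sin(a),z)) for a in np.linspace(0,2*np.pi,60)]); cv2.polylines(im,[pts],True,col,1)
ring((.5139,-.0037),.0195,.034,(255,255,0)); ring((.4605,-.0047),.013,.086,(0,0,255)); ring(e[:2],.014,e[2]-.0397,(255,255,255))
cv2.imwrite("pics/w10.png",im)
t=robot.camera("scene"); cv2.imwrite("pics/s10.png",cv2.resize(t[130:250,220:350,::-1],None,fx=5,fy=5))
E
```

```text
time: 18.55
eef_pos: [0.5137, -0.0016, 0.1007]
tool_rot: [-179.9, 0.0, 91.3]
contact_force: [-0.6, -1.1, -0.1]
grip_width: 0.311
[ 0.5143 -0.0015  0.1016] [-179.9854   -0.0017   91.3145]
```

View pics/w10.png

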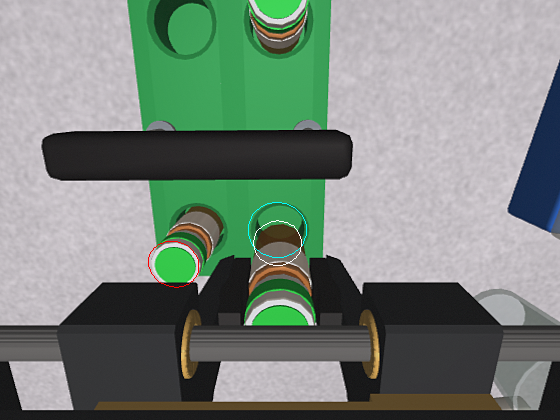

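View pics/s10.png

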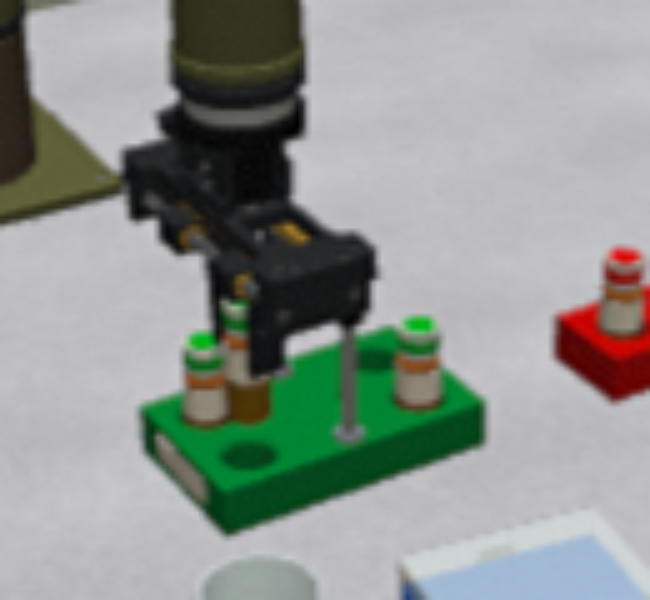

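```bash
python3 -m pendant '[[255,[-0.5,0,4],0],[255,[-0.5,0,10],0],[255,[-0.5,0,17],0],[255,[-0.5,0,23],0],[255,[-0.5,0,28],0],[255,[-0.5,0,31],0],[255,[-0.5,0,32],0],[255,[-0.5,0,32],0]]'
```

```text
time: 19.5
eef_pos: [0.5142, -0.0022, 0.0695]
tool_rot: [-180.0, 0.0, 91.3]
contact_force: [-1.3, -1.0, -0.1]
grip_width: 0.305
```

```bash
python3 -m pendant '[[255,[0,0,4],0],[255,[0,0,9],0],[255,[0,0,14],0],[255,[0,0,18],0],[255,[0,0,20],0],[255,[0,0,21],0],[255,[0,0,21],0]]'
python3 - <<'E'
from h import *
im=robot.camera("wrist"); cv2.imwrite("pics/w11.png",im[:,:,::-1])
t=robot.camera("scene"); cv2.imwrite("pics/s11.png",cv2.resize(t[130:250,220:350,::-1],None,fx=5,fy=5))
E
```

```text
time: 20.2
eef_pos: [0.5142, -0.0022, 0.0485]
tool_rot: [-180.0, 0.0, 91.3]
contact_force: [0.7, -1.2, -0.1]
grip_width: 0.31
```

View pics/w11.png

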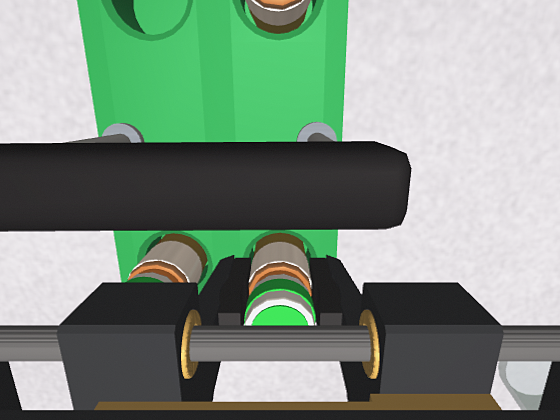

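View pics/s11.png

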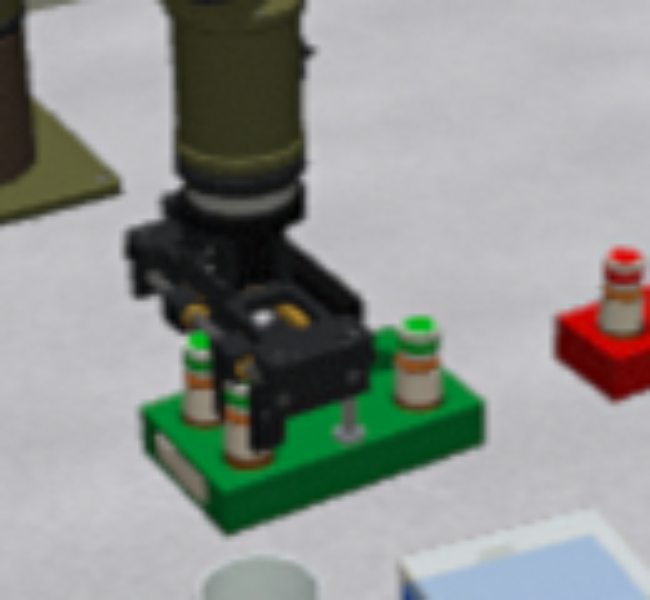

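The vial is in the nest and stored_a is undisturbed. I'll lower the last 2–3 mm to the floor.

```bash
python3 -m pendant '[[255,[0,0,0.8],0],[255,[0,0,1.6],0],[255,[0,0,2.2],0],[255,[0,0,2.2],0]]'
```

```text
time: 20.7
eef_pos: [0.5142, -0.0022, 0.0463]
tool_rot: [-180.0, 0.0, 91.3]
contact_force: [0.1, 0.7, 0.0]
grip_width: 0.311
```

```bash
python3 -m pendant '[[255,[0,0,0.6],0],[255,[0,0,1.2],0],[255,[0,0,1.2],0]]'
```

```text
time: 21.0
eef_pos: [0.5143, -0.0022, 0.0456]
tool_rot: [180.0, 0.0, 91.3]
contact_force: [-0.6, -0.2, 3.6]
grip_width: 0.309
```

```bash
python3 -m pendant '[[170,[0,0,-0.5],0],[150,[0,0,-0.5],0],[150,[0,0,-0.5],0],[150,[0,0,-0.5],0]]'
python3 - <<'E'
from h import *
im=robot.camera("wrist"); cv2.imwrite("pics/w12.png",im[:,:,::-1])
E
```

```text
time: 21.4
eef_pos: [0.5142, -0.0022, 0.0456]
tool_rot: [-180.0, 0.0, 91.3]
contact_force: [0.0, 0.7, 0.2]
grip_width: 0.412
```

View pics/w12.png

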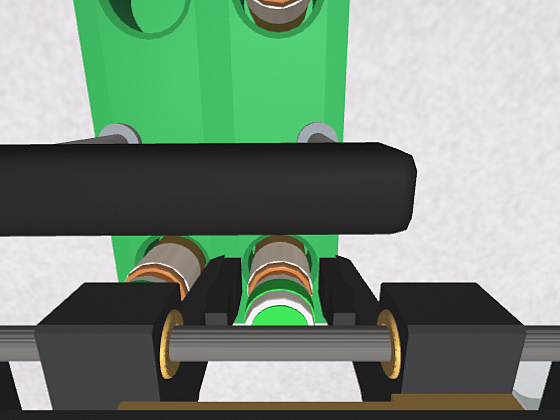

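Both fingers are clear of the vial. I'll retreat straight up slowly, then out.

```bash
python3 -m pendant '[[150,[0,0,-4],0],[150,[0,0,-12],0],[150,[0,0,-25],0],[150,[0,0,-45],0],[150,[0,0,-70],0],[150,[0,0,-100],0],[150,[0,0,-135],0],[150,[0,0,-165],0],[150,[0,0,-185],0],[150,[0,0,-195],0]]'
python3 - <<'E'
from h import *
s=robot.observe(); print(s["eef_pos"],s["tool_rot"],s["joint_pos"])
C=cam("wrist");im=robot.camera("wrist"); im=im[:,:,::-1].copy()
cv2.imwrite("pics/w13.png",im)
t=robot.camera("scene"); cv2.imwrite("pics/s13.png",cv2.resize(t[130:250,220:350,::-1],None,fx=5,fy=5))
t=robot.camera("top"); cv2.imwrite("pics/t13raw.png",t[:,:,::-1])
E
```

```text
time: 22.45
eef_pos: [0.5149, -0.0022, 0.2432]
tool_rot: [179.8, 0.0, 91.3]
contact_force: [-0.2, -0.7, 0.7]
grip_width: 0.413
[ 0.51485466 -0.00215444  0.24315937] [1.79800727e+02 5.75627056e-03 9.13104145e+01] [ 13.86708493  32.92218431 -29.86037606 107.82873854  22.5883016
  44.937595   -26.90673315]
```

View pics/w13.png

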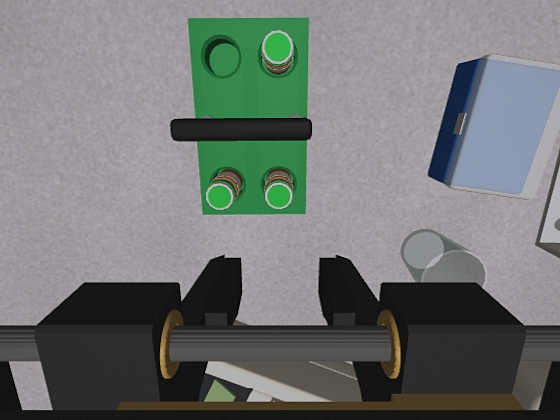

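View pics/s13.png

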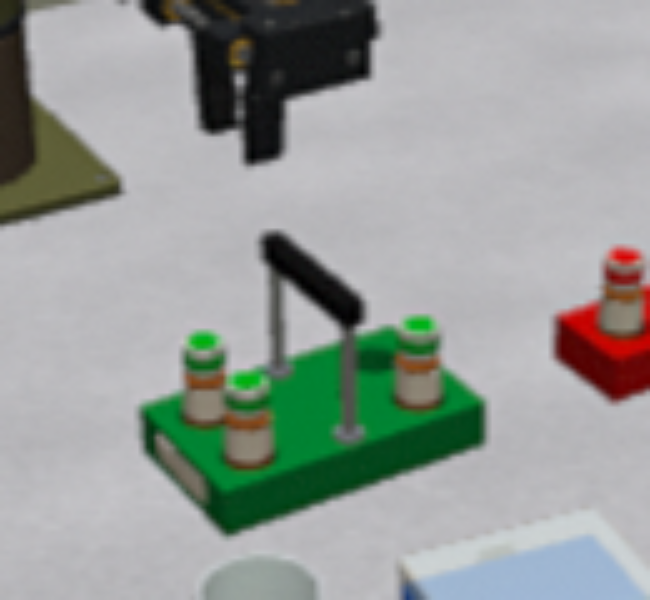

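Green is seated in nest1 at the same height as its neighbours. I'll measure the bar from this view, then turn and approach the handle.

```bash
python3 - <<'E'
from h import *
np.set_printoptions(precision=4,suppress=True)
C=cam("wrist"); im=cv2.imread("pics/w13.png"); g=im.max(2)
m=(g<60).astype(np.uint8); m[:100]=0; m[160:]=0; m[:,:150]=0; m[:,330:]=0
ys,xs=np.nonzero(m); (c,sz,a)=cv2.minAreaRect(np.stack([xs,ys],1).astype(np.float32)); print(c,sz,a)
print("c",plane("wrist",c[1],c[0],.13,C)); print([plane("wrist",129.5,x,.13,C) for x in (171,311.5)])
t=cv2.imread("pics/t13raw.png").max(2); m=(t<22).astype(np.uint8); m[:235]=0; m[295:]=0; m[:,:240]=0; m[:,262:]=0
ys,xs=np.nonzero(m); (c,sz,a)=cv2.minAreaRect(np.stack([xs,ys],1).astype(np.float32)); print(c,sz,a,plane("top",c[1],c[0],.13))
E
```

```text
(241.0, 129.0) (22.0, 140.0) 90.0
c [0.4855 0.0578 0.13  ]
[array([0.4344, 0.0563, 0.13  ]), array([0.537 , 0.0586, 0.13  ])]
(252.5, 262.0) (54.0, 17.0) 90.0 [0.4921 0.0514 0.13  ]
```

Wrist fit: bar centre (0.4855, 0.0578), yaw 1.3°, length 103 mm against a nominal 104. I'm ignoring the crude top mask, because the gripper got into it.

```bash
python3 -m pendant '[[80,[5,-2,0],-0.12],[80,[12,-5,0],-0.26],[80,[20,-8,0],-0.4],[80,[28,-12,0],-0.54],[80,[36,-15,0],-0.68],[80,[44,-19,0],-0.82],[80,[51,-22,0],-0.96],[80,[57,-24,0],-1.1],[80,[60.5,-26,0],-1.24],[80,[60.5,-26,0],-1.38]]' 55
python3 -m pendant '[[80,[0,0,10],-0.1],[80,[0,0,25],-0.17],[80,[0,0,40],-0.191],[80,[0,0,50],-0.191],[80,[0,0,50],-0.191],[80,[0,0,50],-0.191]]'
python3 - <<'E'
from h import *
np.set_printoptions(precision=4,suppress=True)
im=robot.camera("wrist"); s=robot.observe(); print(s["eef_pos"],s["tool_rot"],s["joint_pos"])
cv2.imwrite("pics/w14.png",im[:,:,::-1])
E
```

```text
time: 23.6
eef_pos: [0.4857, 0.0581, 0.2394]
tool_rot: [-180.0, -0.2, 170.8]
contact_force: [0.5, 0.3, -0.4]
grip_width: 0.687
time: 24.2
eef_pos: [0.4866, 0.0578, 0.1905]
tool_rot: [-180.0, -0.0, -178.7]
contact_force: [-0.7, 0.1, 0.8]
grip_width: 0.685
[0.4869 0.0579 0.1909] [ 179.9917    0.0122 -178.671 ] [ 18.522   41.7012 -51.2877 114.2796  45.5417  46.6521  31.916 ]
```

View pics/w14.png

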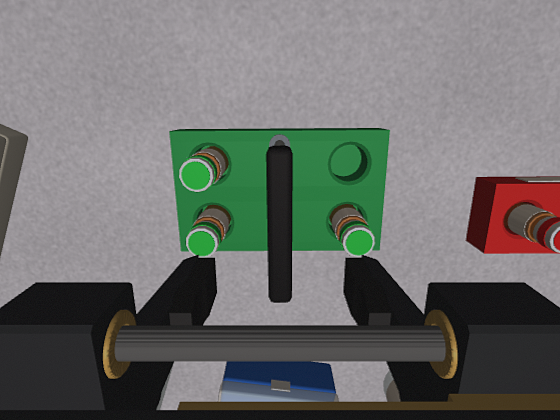

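The bar at col 280 is centred between the fingers at 216 and 345. I'll descend and grip.

```bash
python3 -m pendant '[[80,[0,0,12],0],[80,[0,0,32],0],[80,[0,0,52],0],[80,[0,0,68],0],[80,[0,0,79],0],[80,[0,0,84],0],[80,[0,0,85],0],[80,[0,0,85],0]]'
python3 - <<'E'
from h import *
im=robot.camera("wrist"); cv2.imwrite("pics/w15.png",im[:,:,::-1])
t=robot.camera("scene"); cv2.imwrite("pics/s15.png",cv2.resize(t[130:250,220:350,::-1],None,fx=5,fy=5))
E
```

```text
time: 25.05
eef_pos: [0.4871, 0.0578, 0.106]
tool_rot: [180.0, 0.0, -178.7]
contact_force: [-0.1, -0.4, -0.4]
grip_width: 0.685
```

View pics/w15.png

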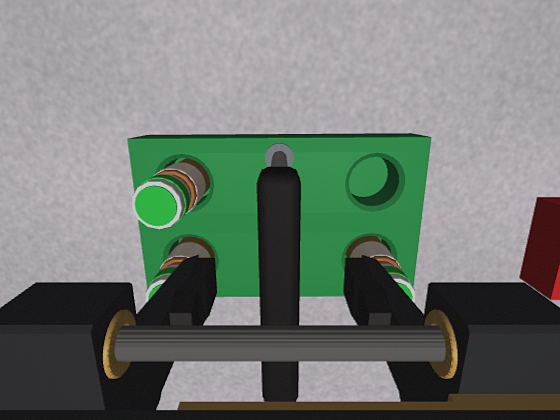

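View pics/s15.png

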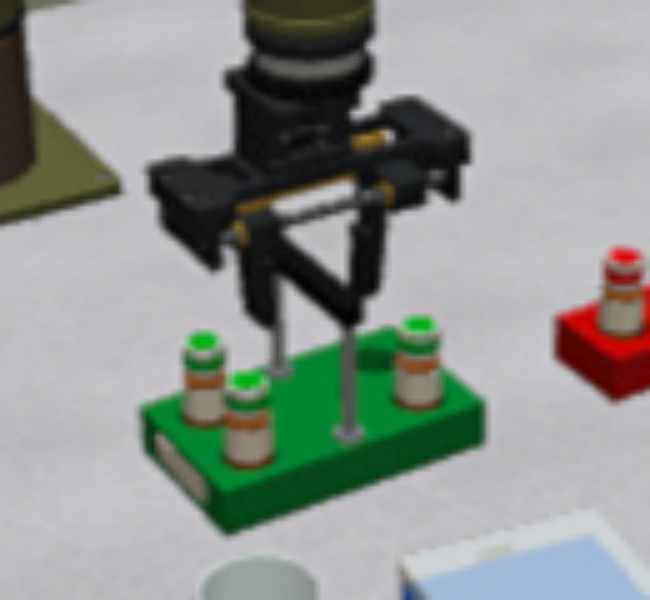

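The fingers straddle the bar and the stored caps are clear. Closing now.

```bash
python3 -m pendant '[[255,[0,0,0],0],[255,[0,0,0],0],[255,[0,0,0],0],[255,[0,0,0],0],[255,[0,0,0],0],[255,[0,0,0],0],[255,[0,0,0],0],[255,[0,0,0],0],[255,[0,0,0],0]]' 55
python3 -m pendant '[[255,[0,0,-1],0],[255,[0,0,-3],0],[255,[0,0,-6],0],[255,[0,0,-10],0],[255,[0,0,-14],0],[255,[0,0,-18],0],[255,[0,0,-20],0],[255,[0,0,-20],0]]'
python3 - <<'E'
from h import *
im=robot.camera("wrist"); cv2.imwrite("pics/w16.png",im[:,:,::-1])
t=robot.camera("scene"); cv2.imwrite("pics/s16.png",cv2.resize(t[130:250,220:350,::-1],None,fx=5,fy=5))
E
```

```text
time: 26.05
eef_pos: [0.4868, 0.0577, 0.1057]
tool_rot: [-180.0, 0.0, -178.7]
contact_force: [0.6, -0.1, -0.4]
grip_width: 0.171
time: 26.85
eef_pos: [0.4871, 0.0577, 0.1261]
tool_rot: [180.0, 0.0, -178.7]
contact_force: [0.4, 0.2, -4.5]
grip_width: 0.172
```

View pics/s16.png

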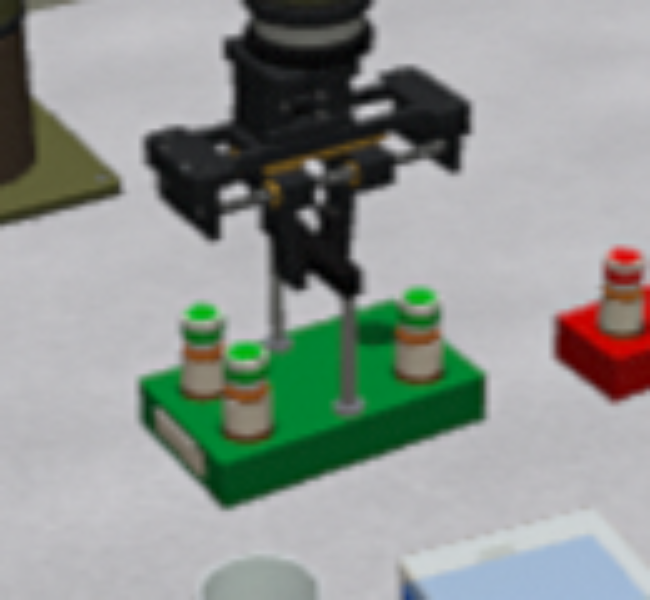

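The load reads 4.5 N, which fits carrier plus three vials, and it hangs level. I'll lift smoothly to about 14 cm.

```bash
python3 -m pendant '[[255,[0,0,-2],0],[255,[0,0,-6],0],[255,[0,0,-12],0],[255,[0,0,-20],0],[255,[0,0,-29],0],[255,[0,0,-39],0],[255,[0,0,-49],0],[255,[0,0,-59],0],[255,[0,0,-69],0],[255,[0,0,-79],0]]'
python3 -m pendant '[[255,[0,0,-10],0],[255,[0,0,-20],0],[255,[0,0,-29],0],[255,[0,0,-35],0],[255,[0,0,-39],0],[255,[0,0,-41],0],[255,[0,0,-42],0],[255,[0,0,-42],0],[255,[0,0,-42],0],[255,[0,0,-42],0]]'
python3 -m pendant '[[255,[0,0,0],0],[255,[0,0,0],0],[255,[0,0,0],0],[255,[0,0,0],0],[255,[0,0,0],0]]'
python3 - <<'E'
from h import *
np.set_printoptions(precision=4,suppress=True)
im=robot.camera("wrist"); cv2.imwrite("pics/w17.png",im[:,:,::-1])
t=robot.camera("scene"); cv2.imwrite("pics/s17.png",t[:,:,::-1])
t=robot.camera("top"); cv2.imwrite("pics/t17.png",t[:,:,::-1])
s=robot.observe(); print(s["time"],s["eef_pos"],s["tool_rot"],s["qvel"],s["contact_force"],s["ft_torque"])
E
```

```text
time: 27.95
eef_pos: [0.4868, 0.0576, 0.2056]
tool_rot: [-180.0, 0.0, -178.7]
contact_force: [-1.4, -0.1, -5.0]
grip_width: 0.179
time: 28.95
eef_pos: [0.4867, 0.0576, 0.2465]
tool_rot: [-180.0, -0.0, -178.7]
contact_force: [0.1, 0.4, -4.2]
grip_width: 0.171
time: 29.45
eef_pos: [0.4868, 0.0577, 0.2467]
tool_rot: [-180.0, 0.0, -178.7]
contact_force: [0.8, -0.1, -4.4]
grip_width: 0.173
29.6 [0.4868 0.0577 0.2467] [-179.9953    0.0023 -178.6716] [-0.0475 -0.0169 -0.0207  0.0881 -0.0553 -0.0174  0.014 ] [-0.3666 -0.3481 -3.8304] [ 0.0763 -0.1492 -0.0034]
```

View pics/s17.png

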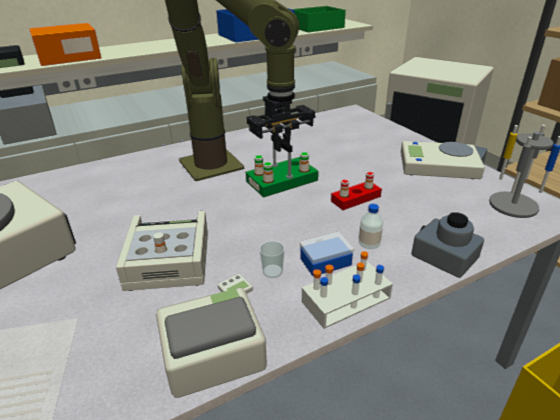

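View pics/w17.png

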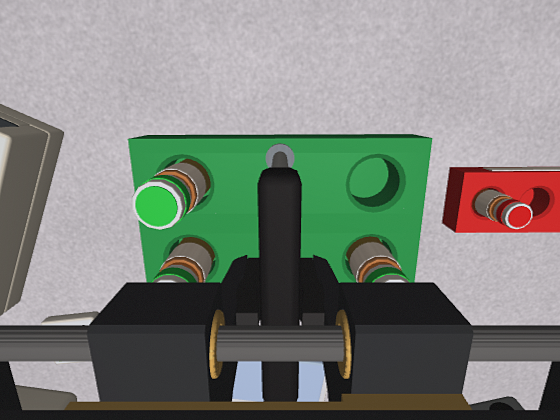

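View pics/t17.png

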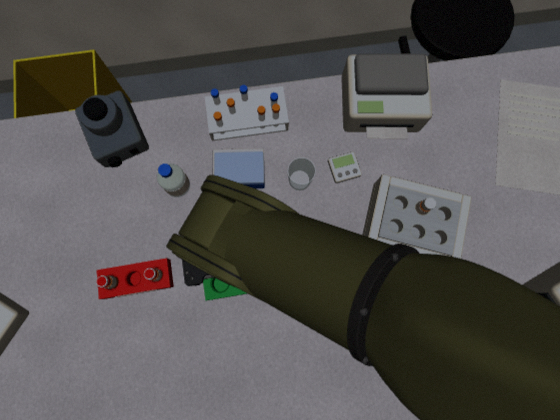

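The wrist view after lifting matches the one before the grip: the carrier's edge is at rows 137–138 in both, so it has not tilted or slipped. All three vials are seated. The plain vial is still in the heater, and the bystanders haven't moved in the top view. Handing in.

```bash
python3 - <<'E'
from plant import robot
print(robot.close_job()); s=robot.observe(); print(s["time"],s["eef_pos"],s["grip_width"])
E
```

```text
the job is handed in; nothing more can be done
None
the job is handed in; nothing more can be done
```

The job is done and handed in at 29.6 s of the 72 s allowed. The red-tagged vial is in reject0, the green-tagged one is in carrier nest1, and the untagged one is still in the heater. I am holding the loaded carrier by the middle of its handle, about 14 cm off the bench.

- **Vials seated:** both placements ended in light contact with the nest floor (about 4 N). The pictures afterwards showed each vial upright and level with its neighbours.
- **Carrier in the air:** the tool rose 141 mm and was still when I took the last readings. The load read about 4.4 N, as expected for the carrier and three vials. The carrier sits in the wrist picture exactly as it did before I gripped it, so it has not tilted or slipped.
- **Other things:** the bottle, beaker, tip box and timer stand where they were in the last top and scene pictures.

**Disagreements:**
- The wrist camera and the fixed cameras differed by about 3–4 mm in y on where the vials hung over the nests. I took a middle value, and both vials went in with no noticeable side force.
- One rough fit of the bar in the top picture was about 9 mm off because the gripper was in it. I left it out; the earlier top measurement and the wrist camera agreed.

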